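Put the coffee cups on their saucers

TASK

Get the canteen's coffee set ready: stand each of the three handled white cups, upright, in the middle of the saucer of its own size (smallest cup on smallest saucer, middle on middle, tallest cup on largest saucer). Keep the cups upright and set them down gently rather than dropping them, and leave the steel tumbler, the pepper mill and the sugar box standing where they are.

Things in the scene. Friction and masses are not known exactly. Their poses are not given: they have to be found in the camera images.
- small_cup: Smallest white ceramic coffee cup, a round straight-sided open cup with one side handle. Outer diameter 46 mm (its lowest 6 mm narrow to 40 mm), height 48 mm, wall 3.5 mm. Origin: centre of its underside; z up. The handle, 8 mm thick, sticks out 20 mm from the wall towards the cup's own +y, between 10 and 43 mm up; the wall is clear at +x and -x. Starts upright on the table, any yaw; about 100 g.
- middle_cup: Middle-sized white ceramic coffee cup, a round straight-sided open cup with one side handle. Outer diameter 57 mm (its lowest 6 mm narrow to 51 mm), height 68 mm, wall 3.5 mm. Origin: centre of its underside; z up. The handle, 8 mm thick, sticks out 25 mm from the wall towards the cup's own +y, between 16 and 60 mm up; the wall is clear at +x and -x. Starts upright on the table, any yaw; about 170 g.
- tall_cup: Tallest and widest white ceramic coffee cup, a round straight-sided open cup with one side handle. Outer diameter 68 mm (its lowest 6 mm narrow to 62 mm), height 92 mm, wall 3.5 mm. Origin: centre of its underside; z up. The handle, 8 mm thick, sticks out 25 mm from the wall towards the cup's own +y, between 24 and 79 mm up; the wall is clear at +x and -x. Starts upright on the table, any yaw; about 260 g.
- small_saucer: Smallest white ceramic saucer, round, outer diameter 100 mm; a flat well (4 mm thick floor, about 66 mm across, marked by a thin grey ring) and a sloping rim 13 mm high. For the smallest cup. Loose, rests on the table. Origin: centre of its underside; z up.
- middle_saucer: Middle-sized white ceramic saucer, round, outer diameter 124 mm; a flat well (4 mm thick floor, about 78 mm across, marked by a thin grey ring) and a sloping rim 13 mm high. For the middle-sized cup. Loose, rests on the table. Origin: centre of its underside; z up.
- tall_saucer: Largest white ceramic saucer, round, outer diameter 148 mm; a flat well (4 mm thick floor, about 90 mm across, marked by a thin grey ring) and a sloping rim 13 mm high. For the tallest cup. Loose, rests on the table. Origin: centre of its underside; z up.
- tumbler: Bystander: plain steel drinking tumbler without a handle, 62 mm across the mouth, 52 mm at the foot, 85 mm high, open. Origin: centre of its underside. Stays where it is.
- pepper_mill: Bystander: turned dark wooden pepper mill, 50 mm across, 99 mm high. Origin: centre of its underside. Stays where it is.
- sugar_box: Bystander: square wooden sugar box with a flat lid and a small steel knob, 70 x 70 mm, 74 mm high with the knob. Origin: centre of its underside. Stays where it is.
Not all that is in view belongs to the job. Leave any brown look-alike of the tall_saucer alone.

How it is judged (in metres and radians):
At the end, for the whole second after the job is handed in: Each cup stands at rest on the saucer of its own size: centres within 12 mm, undersides 1 to 8 mm apart in height, cup within 0.12 rad of upright; each saucer at rest, flat on the table (tilt under 0.08 rad, underside below 6 mm). All released (horizontal distance between small_cup and small_saucer below 0.012 m and z of small_cup in the frame of small_saucer between 0.001 and 0.008 m and angle between each of small_cup, middle_cup, tall_cup's own z axis and vertical below 0.12 rad and angle between each of small_saucer, middle_saucer, tall_saucer's own z axis and vertical below 0.08 rad and height (world z) of each of small_saucer, middle_saucer, tall_saucer below 0.006 m and linear speed of each of small_cup, small_saucer, middle_cup, middle_saucer, tall_cup, tall_saucer below 0.02 m/s and angular speed of each of small_cup, middle_cup, tall_cup below 0.2 rad/s and horizontal distance between middle_cup and middle_saucer below 0.012 m and z of middle_cup in the frame of middle_saucer between 0.001 and 0.008 m and horizontal distance between tall_cup and tall_saucer below 0.012 m and z of tall_cup in the frame of tall_saucer between 0.001 and 0.008 m); the robot touches nothing.
It fails at once if a cup is tipped more than 0.6 rad from upright (angle between any of small_cup, middle_cup, tall_cup's own z axis and vertical above 0.6 rad).
It fails at once if a cup hits a saucer with more than 40 N (dropped or slammed down) (contact force between any of small_cup, middle_cup, tall_cup and small_saucer above 40 N or contact force between any of small_cup, middle_cup, tall_cup and middle_saucer above 40 N or contact force between any of small_cup, middle_cup, tall_cup and tall_saucer above 40 N).
It fails at once if a cup is dropped: it falls out of the fingers faster than 0.5 m/s (about 13 mm of free fall) ((linear speed of small_cup above 0.5 m/s and contact force between small_cup and the fingers below 0.05 N) or (linear speed of middle_cup above 0.5 m/s and contact force between middle_cup and the fingers below 0.05 N) or (linear speed of tall_cup above 0.5 m/s and contact force between tall_cup and the fingers below 0.05 N)).
It fails at once if the tumbler, pepper mill or sugar box is moved more than 30 mm or tipped ((distance of tumbler from where it was at the start of the episode above 0.03 m or angle between tumbler's own z axis and vertical above 0.5 rad) or (distance of pepper_mill from where it was at the start of the episode above 0.03 m or angle between pepper_mill's own z axis and vertical above 0.5 rad) or (distance of sugar_box from where it was at the start of the episode above 0.03 m or angle between sugar_box's own z axis and vertical above 0.5 rad)).
It also fails if it takes over 102 s, if anything falls off the work surface, if the arm or the gripper's body presses on something with over 40 N, if the wrist force passes 120 N, or if a joint passes its speed limit or range.

ROBOT

A 6-joint arm with a two-finger parallel gripper is mounted at the origin on the work surface. World frame = base frame: x ahead of the robot, y to its left, z up, the work surface at z = 0. Lengths are in mm, angles in degrees, forces in N, time in s.
With the tool pointing down it reaches from about 350 to 850 mm from the base axis. Payload 8.1 kg.
Tool frame: the origin (TCP) lies at the very end of the fingers, on their centre line; the grasp point (between the pads) lies r.tcp_to_grasp behind it (r.tcp_to_grasp is the distance from the TCP to the grasp point, in mm); z points along the fingers, y is the line along which they close (so a half turn about z gives the same grasp; the last joint's range is limited). The gripper opens to 85 mm and grips with 20 to 120 N. Pads are 22 mm wide; open, the fingers measure 114 mm over their backs; the gripper's body (76 mm by 85 mm) begins 54 mm behind the grasp point. The pads swing forward as they close: fully open they stand 13 mm farther back than shut.
Start: joints at [-74.336, 7.471, 85.268, -0, 87.261, -4.893], TCP at [210.711, -561.788, 192.492] pointing down, gripper open.
Joint ranges: [-169.43, 169.43], [-51.17, 129.36], [1.28, 143.12], [-76.62, 256.62], [0, 156.53], [-152.29, 152.29]. Speed limits (degrees/s): [136.94, 136.94, 159.86, 180, 180, 180].

INTERFACE

Orientations are given as [roll, pitch, yaw] about the fixed x, y, z axes, in that order (R = Rz(yaw) Ry(pitch) Rx(roll)).
In Python, from bench import r gives the robot as it stands.
- The arm moves only by the shell command python3 -m handwheel 'ROWS' [OPENING] [FORCE]. ROWS is JSON, a list of rows, each a list of 4 numbers: the shift along the tool's x, y, z in m, then the turn about the tool's z in degrees. A call has 1 to 10 rows; each row shifts and turns the commanded pose from where the row before left it, along the tool's axes as they then stand; what a row does not reach is not made up. A row lasts 1/10 s, in which the tool goes at most 50 mm and 8.59 degrees, less where a joint would pass 70% of its speed; a pose out of reach is approached as far as the arm can. A call is refused whole if a number of a shift passes 0.05 or a number of a turn 8.59, either way. A call with a gripper value outside its range is refused whole. OPENING is the finger opening in m, from 0 to 0.0854, set as the call begins (- or left out, the last holds). The fingers move at their own pace and stop on an object; FORCE is the grip in N (left out, the last holds). Time passes only in rows, so rows that do not move let the fingers close. It gives the time, the measured TCP pose, the force, the opening and the grip force at its end, in the units of the state.
- r.sense(): the state, without advancing time (a new reading comes with each control period).
- r.snapshot(name): name is "scene" or "top"; returns the picture (480x640x3 uint8, red, green, blue); there is no depth.
- r.camera_params(name): a dict with "fx", "fy", "cx", "cy" (pixels), "R" (3x3) and "t" (3): a world point X has camera coordinates R X + t. Camera axes: x right, y down, z forward; pixel columns grow to the right and rows downward; lengths in mm; the calibration is good to about 2 mm. A picture is of the moment at which its call begins. camera_params takes no time and is no camera call.
- r.hand_in(): hands the job in; it is judged then, once.
The state is a dict: "time": time; "joint_pos": joint angles; "qd": joint speeds; "joint_efforts": joint torques, N m; "tool_pos": TCP position; "tcp_rot": TCP orientation; "ft_force": force on the tool from outside, world axes, zero at the start; "wrist_torque": the same for the moment, N m; "finger_gap": finger opening in mm; "grip_force": force on a finger pad.
Only numpy, scipy, OpenCV 4.12 (cv2) and the standard library are available. Lean on these libraries where they do the work, as an engineer would, in place of code of your own. Each camera call takes 0.05 s, during which the arm holds its last target. There are 200 camera calls.

## Working session

There is one attempt and no reset: what is moved stays moved. The work goes in short steps, Python scripts to look and compute and a shell command to move; the robot and the scene stay as the last step left them, time stands still between calls to the robot, and variables do not carry over. Pictures are saved under pics/ and viewed, at most 14 in all, crops included, and the job is handed in when it is done.

```bash
mkdir -p pics; ls
python3 - <<'E'
from bench import r
import cv2
print(r.sense(), r.tcp_to_grasp)
for n in("scene","top"):
    cv2.imwrite(f"pics/{n}0.png",r.snapshot(n)[:,:,::-1]); print(r.camera_params(n))
E
```

```text
pics
{'time': 0.0, 'joint_pos': array([-7.43348432e+01,  7.51785145e+00,  8.53286105e+01,  5.71570185e-04,
        8.72637207e+01, -4.89366952e+00]), 'qd': array([-0.02867168, -0.00916939, -0.05470301, -0.04785959, -0.03922103,
        0.08941692]), 'joint_efforts': array([ 4.37448443e-04, -5.69396496e+01, -5.00555241e+01, -4.04028742e-04,
        1.45590454e-02, -6.20222158e-05]), 'tool_pos': array([ 210.54781769, -561.16608445,  191.42234074]), 'tcp_rot': array([-1.79890268e+02, -9.96811645e-03,  2.05587889e+01]), 'ft_force': array([ 1.1495443 ,  0.76477   , -0.36636733]), 'wrist_torque': array([0.00985018, 0.03383257, 0.03737244]), 'grip_force': 0.0, 'finger_gap': 85.36016093392985} 18.700000000000003
{'fx': 510.44632487242524, 'fy': 510.44632487242524, 'cx': 316.5298627488194, 'cy': 242.00260061276998, 'R': array([[-0.4071753 ,  0.91331643,  0.00783367],
       [ 0.51120931,  0.23499844, -0.82670477],
       [-0.75688395, -0.33260912, -0.56258142]]), 't': array([ 195.71791906, -221.90424912, 1804.00902002])}
{'fx': 435.79482003146614, 'fy': 435.79482003146614, 'cx': 317.2505991775823, 'cy': 227.7878951370469, 'R': array([[ 0.01972368, -0.99976576, -0.00891114],
       [-0.98520972, -0.01791758, -0.17041354],
       [ 0.17021395,  0.01214052, -0.98533234]]), 't': array([ 16.18646081, 480.31797551, 953.42405308])}
```

View pics/scene0.png

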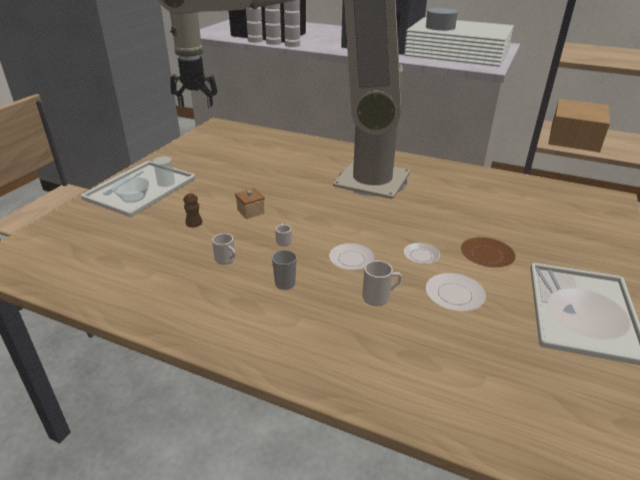

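View pics/top0.png

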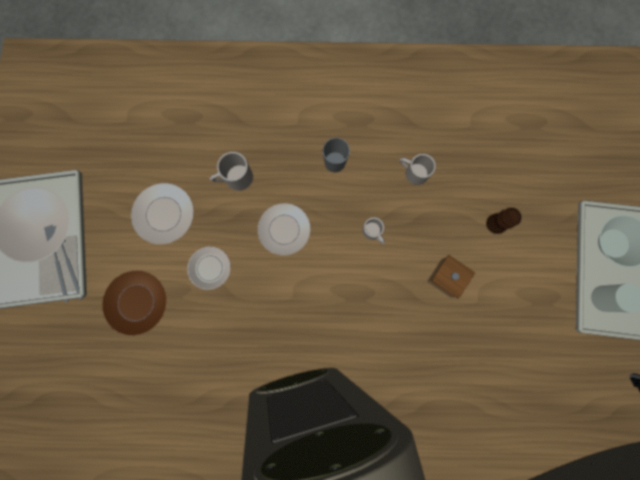

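Top view: the tall cup is at (233,168), middle at (420,168) and small at (374,229). White saucers are large at (162,213), middle at (284,229) and small at (209,268). The brown disc (134,302) is the look-alike, and the dark handleless vessel (336,154) is the tumbler. The scene view agrees. I'll enlarge to confirm, and segment.

```bash
cat > h.py <<'E'
import numpy as np, cv2
from bench import r
def ray(n,u,v,z):
    c=r.camera_params(n);R=np.array(c["R"]);t=np.array(c["t"])
    d=R.T@np.array([(u-c["cx"])/c["fx"],(v-c["cy"])/c["fy"],1]);o=-R.T@t
    return (o+d*(z-o[2])/d[2]).round(1)
def proj(n,X):
    c=r.camera_params(n);p=np.array(c["R"])@np.array(X,float)+np.array(c["t"])
    return c["fx"]*p[0]/p[2]+c["cx"],c["fy"]*p[1]/p[2]+c["cy"]
def mask(im):
    h=cv2.cvtColor(im,cv2.COLOR_RGB2HSV); return ((h[...,1]<70)&(h[...,2]>60)).astype(np.uint8)*255
E
python3 - <<'E'
from h import *
for n,(x,y,w,h,s) in dict(top=(95,130,370,210,2),scene=(200,200,300,120,2.6)).items():
    im=r.snapshot(n); m=mask(im)
    k,l,st,ce=cv2.connectedComponentsWithStats(m)
    for i in range(1,k):
        if st[i,4]>100 and x<ce[i][0]<x+w and y<ce[i][1]<y+h:
            cn=max(cv2.findContours((l==i).astype(np.uint8),0,1)[0],key=len)
            e=cv2.fitEllipse(cn); print(n,st[i],ce[i].round(1),np.round(e[0],1),np.round(e[1],1),"z13 ray",ray(n,*e[0],13 if n=="top" else 13))
    big=cv2.resize(im[y:y+h,x:x+w],None,fx=s,fy=s,interpolation=2)
    mm=cv2.resize(m[y:y+h,x:x+w],None,fx=s,fy=s,interpolation=0)
    cs=cv2.findContours(mm,0,1)[0]; 
    cv2.imwrite(f"pics/{n}1.png",big[:,:,::-1]*1)
E
```

```text
top [322 137  28  35 520] [336.6 153. ] [335.2 152.8] [25.9 33.5] z13 ray [669.6 -14.2  13. ]
top [209 151  43  39 950] [232.7 170.6] [231.8 170.8] [37.2 38.4] z13 ray [620.2 233.9  13. ]
top [400 153  36  32 785] [418.7 167.7] [418.3 167.5] [30.4 34. ] z13 ray [ 636. -214.   13.]
top [ 131  183   63   62 3070] [161.9 213.2] [161.9 213.2] [59.5 63.8] z13 ray [513.3 394.5  13. ]
top [ 257  203   54   53 2224] [283.6 228.7] [283.6 228.7] [51.6 53. ] z13 ray [481.2 104.6  13. ]
top [362 217  23  27 433] [373.8 228.8] [373.9 229.1] [21.  26.8] z13 ray [ 484.2 -107.3   13. ]
top [ 187  246   44   44 1516] [208.4 267.6] [208.4 267.6] [42.  44.2] z13 ray [386.6 275.9  13. ]
scene [275 223  17  23 331] [283.3 234.2] [283.2 234.1] [16.9 23.1] z13 ray [ 462.8 -114.    13. ]
scene [212 233  24  32 628] [223.4 247.9] [223.4 247.8] [22.9 33.3] z13 ray [ 594.3 -234.    13. ]
scene [ 329  243   74   63 2247] [366.4 270.7] [367.4 272.5] [42.4 81.9] z13 ray [533.6 169.4  13. ]
scene [403 242  38  22 647] [421.3 252.7] [421.3 252.7] [20.9 36.9] z13 ray [386.4 275.3  13. ]
scene [272 249  25  41 852] [284.3 268.6] [284.3 268.1] [24.4 43.5] z13 ray [607.3 -36.9  13. ]
scene [ 425  272   61   40 1853] [455.3 291.5] [455.3 291.6] [37.  61.4] z13 ray [515.6 395.   13. ]
```

View pics/top1.png

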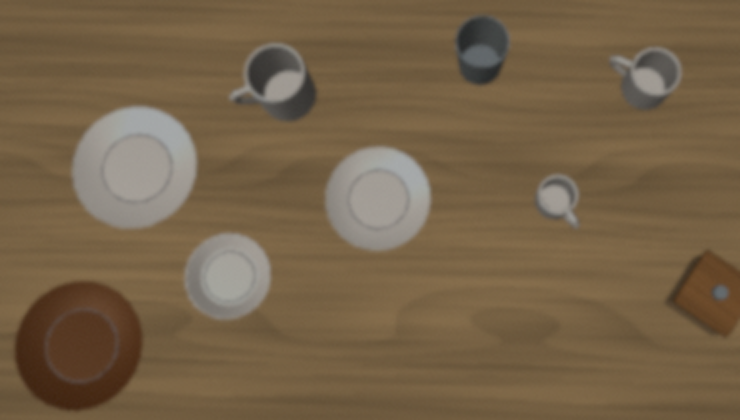

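The crop confirms the choice: three white saucers of distinct sizes, a brown look-alike at the lower left that stays untouched, and three handled cups. The tumbler has no handle. Next, precise cup positions from the rims, checked in the scene view.

Run:
```python
from h import *
cups=dict(tall=((232.3,166.8),92,34,(213,178.3),50),mid=((422.8,166.3),68,28.5,(401.3,160.8),38),small=((373.5,227.8),48,23,(381.8,242.8),27))
S={n:r.snapshot(n) for n in("top","scene")}
V={n:cv2.resize(S[n],None,fx=4,fy=4,interpolation=2) for n in S}
a=np.linspace(0,6.283,60)
for k,(p,h,R,q,hz) in cups.items():
    c=ray("top",*p,h); hd=ray("top",*q,hz)-c
    print(k,c,"handle deg",np.degrees(np.arctan2(hd[1],hd[0])).round(),"len",np.hypot(*hd[:2]).round())
    for n in V:
        for z,rr in((h,R),(0,R-3)):
            P=np.array([proj(n,(c[0]+rr*np.cos(t),c[1]+rr*np.sin(t),z)) for t in a])*4+1.5
            cv2.polylines(V[n],[P.round().astype(int)],1,(255,0,0) if z else (0,255,0),1)
for k,(x,y),R in(("S",(386.5,275.6),50),("M",(481.2,104.6),62),("L",(514.4,394.7),74)):
    for n in V:
        P=np.array([proj(n,(x+R*np.cos(t),y+R*np.sin(t),13)) for t in a])*4+1.5
        cv2.polylines(V[n],[P.round().astype(int)],1,(0,0,255),1)
T=V["top"];C=V["scene"]
f=lambda I,u,v,w=60,h=60:I[(v-h//2)*4:(v+h//2)*4,(u-w//2)*4:(u+w//2)*4]
row=lambda I,L:np.hstack([f(I,*l) for l in L])
cv2.imwrite("pics/ov.png",np.vstack([row(T,[(232,168),(420,168),(374,229)]),row(C,[(380,280),(224,248),(284,234)])])[:,:,::-1])
cv2.imwrite("pics/ov2.png",cv2.resize(C[220*4:325*4,320*4:495*4],None,fx=1,fy=1)[:,:,::-1])
```

```text
tall [605.2 216.1  92. ] handle deg 106.0 len 55.0
mid [ 621.3 -211.9   68. ] handle deg 62.0 len 48.0
small [ 481.1 -102.1   48. ] handle deg -145.0 len 38.0
```

View pics/ov.png

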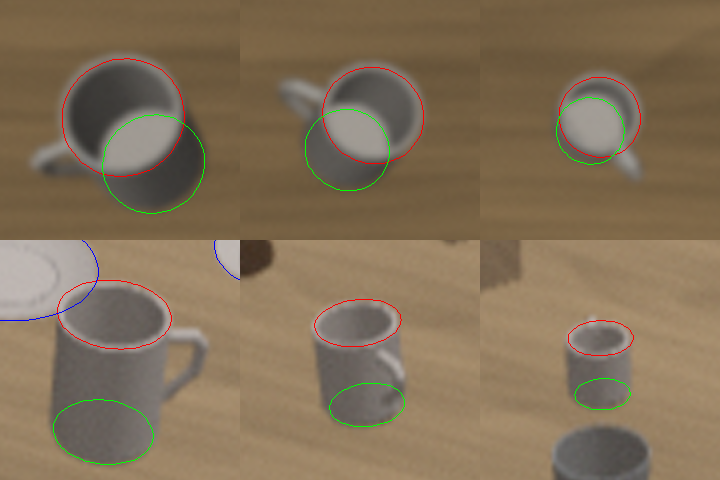

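View pics/ov2.png

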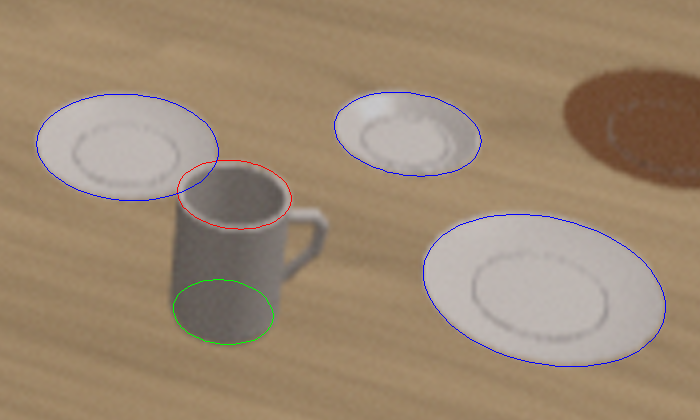

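Overlays agree with the images to about 1–2 mm. Cups: tall (606,216), middle (622,-212), small (482,-102). Saucers: S (386.5,275.6), M (481,104.6), L (514.4,394.7). First I turn the tool to yaw 90, so that tool x = world y, tool y = world x and tool z = down.

```bash
python3 -m handwheel '[[0,0,0,-8.5],[0,0,0,-8.5],[0,0,0,-8.5],[0,0,0,-8.5],[0,0,0,-8.5],[0,0,0,-8.5],[0,0,0,-8.5],[0,0,0,-8.5],[0,0,0,-1.5],[0,0,0,0]]' 0.0854 40
python3 -m handwheel '[[0.035,0.04,0,0],[0.035,0.04,0,0],[0.035,0.04,0,0],[0.035,0.04,0,0],[0.035,0.04,0,0],[0.035,0.04,0,0],[0.035,0.04,0,0],[0.035,0.04,0,0],[0.035,0.04,0,0],[0.035,0.04,0,0]]'
python3 -m handwheel '[[0,0,0,0],[0,0,0,0]]'
```

```text
time: 1.3
tool_pos: [210.7, -561.7, 192.4]
tcp_rot: [-180.0, -0.0, 89.9]
ft_force: [-0.1, -0.5, 0.3]
finger_gap: 85.2
grip_force: 0.0
time: 2.3
tool_pos: [588.1, -230.5, 192.7]
tcp_rot: [180.0, 0.0, 89.8]
ft_force: [-0.9, -0.9, 0.1]
finger_gap: 85.6
grip_force: 0.0
time: 2.5
tool_pos: [587.2, -231.0, 192.0]
tcp_rot: [-180.0, 0.0, 90.0]
ft_force: [-0.2, -1.1, -0.4]
finger_gap: 85.3
grip_force: 0.0
```

```bash
python3 -m handwheel '[[0.019,0.035,0,0],[0,0,0.03,0],[0,0,0.03,0],[0,0,0.03,0],[0,0,0.03,0],[0,0,0.02,0],[0,0,0.015,0],[0,0,0.012,0],[0,0,0,0],[0,0,0,0]]'
python3 -m handwheel '[[0,0,0,0],[0,0,0,0],[0,0,0,0],[0,0,0,0],[0,0,0,0],[0,0,0,0],[0,0,0,0],[0,0,0,0],[0,0,0,0],[0,0,0,0]]' 0.04 40
```

```text
time: 3.5
tool_pos: [622.0, -213.7, 26.4]
tcp_rot: [179.9, 0.0, 90.0]
ft_force: [-0.2, 0.9, 0.5]
finger_gap: 85.2
grip_force: 0.0
time: 4.5
tool_pos: [622.7, -213.7, 27.7]
tcp_rot: [179.9, 0.1, 90.1]
ft_force: [-1.9, 0.6, 8.4]
finger_gap: 40.2
grip_force: 4.3
```

Run:
```python
from h import *
t=r.snapshot("top")[115:215,360:480];s=r.snapshot("scene")[190:290,165:285]
cv2.imwrite("pics/g1.png",np.hstack([cv2.resize(i,(396,330),interpolation=2) for i in(t,s)])[:,:,::-1])
```

```text
(no output)
```

View pics/g1.png

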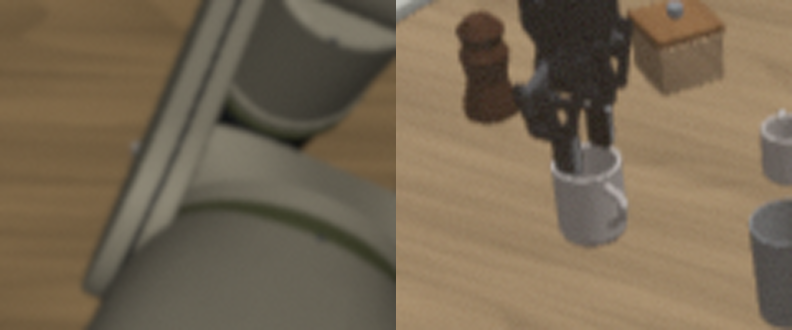

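```bash
python3 - <<'E'
from h import *
s=r.snapshot("scene");V=cv2.resize(s,None,fx=8,fy=8,interpolation=2)
a=np.linspace(0,6.283,60)
for z,R,c in((68,28.5,(255,0,0)),(0,25.5,(0,255,0))):
    P=np.array([proj("scene",(622+R*np.cos(t),-213+R*np.sin(t),z)) for t in a])*8+3.5
    cv2.polylines(V,[P.round().astype(int)],1,c,1)
for dx in(-20,0,20):
    for z in (28,68):
        p=np.array(proj("scene",(622.7+dx,-213.7,z)))*8+3.5; cv2.circle(V,tuple(p.astype(int)),4,(255,255,0),-1)
cv2.imwrite("pics/g2.png",V[205*8:275*8,180*8:270*8][:,:,::-1])
E
python3 -m handwheel '[[0,0,0,0]]'
```

```text
time: 4.75
tool_pos: [622.8, -213.7, 27.7]
tcp_rot: [179.9, 0.1, 90.1]
ft_force: [-2.2, 0.5, 8.4]
finger_gap: 40.3
grip_force: 4.3
```

View pics/g2.png

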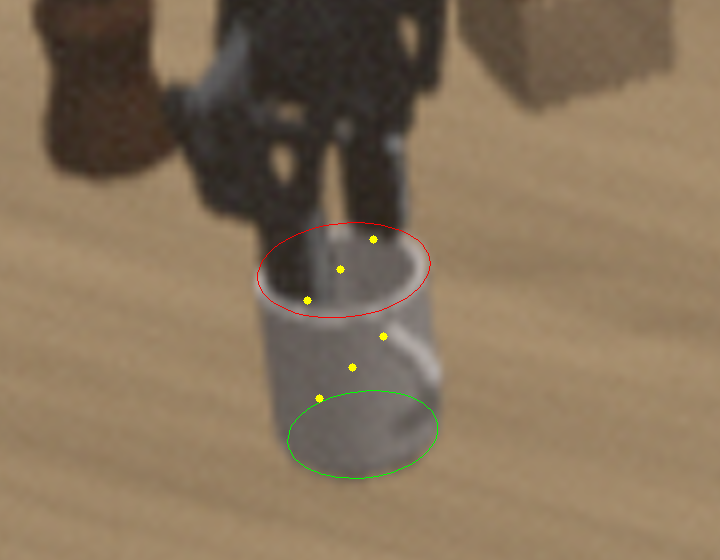

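Something is off: the gap reached 40 mm although the cup is 57 mm wide, and in the picture the fingertips sit inside or on the rim at crop (290,290). The cup has not moved. I'll reopen, which just reverses the closing, and look from both views.

```bash
python3 -m handwheel '[[0,0,0,0],[0,0,0,0],[0,0,0,0],[0,0,0,0],[0,0,0,0],[0,0,0,0]]' 0.0854 40
python3 - <<'E'
from h import *
s=r.snapshot("scene")
V=cv2.resize(s,None,fx=8,fy=8,interpolation=2)
cv2.imwrite("pics/g3.png",V[200*8:275*8,180*8:275*8][:,:,::-1])
E
```

```text
time: 5.35
tool_pos: [621.6, -213.1, 25.3]
tcp_rot: [-180.0, -0.0, 90.1]
ft_force: [-0.0, 0.1, 0.2]
finger_gap: 84.9
grip_force: 0.0
```

View pics/g3.png

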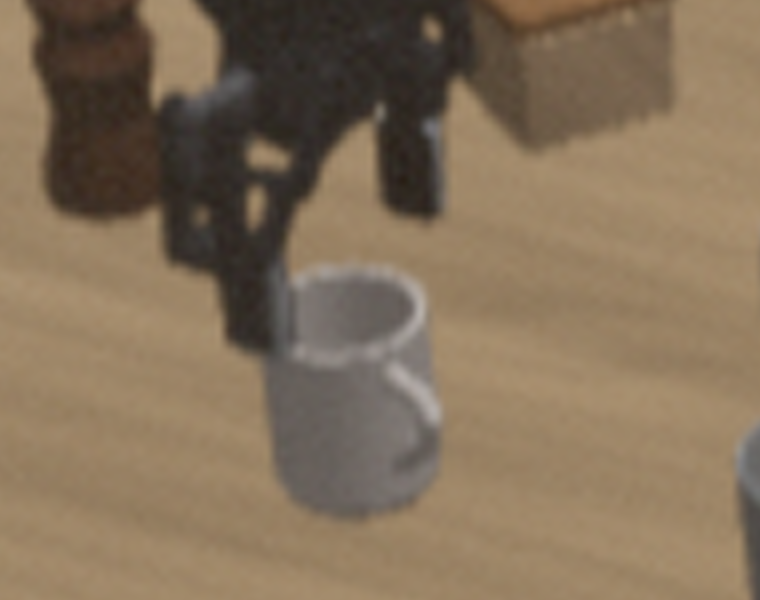

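The picture shows the open fingertips at crop (265,350) and (412,215), just above the rim. Cast back, the tips are at z≈75–80 while the reported TCP is z 25, so real z is about 40 mm higher than reported. x and y agree. I'll go 35 mm further down, watching the force, and then close.

```bash
python3 -m handwheel '[[0,0,0.015,0],[0,0,0.01,0],[0,0,0.01,0],[0,0,0,0]]'
python3 -m handwheel '[[0,0,0,0],[0,0,0,0],[0,0,0,0],[0,0,0,0],[0,0,0,0],[0,0,0,0],[0,0,0,0]]' 0.04 40
python3 - <<'E'
from h import *
s=r.snapshot("scene")
V=cv2.resize(s,None,fx=8,fy=8,interpolation=2)
cv2.imwrite("pics/g4.png",V[200*8:275*8,180*8:275*8][:,:,::-1])
E
```

```text
time: 5.8
tool_pos: [619.5, -212.2, -12.7]
tcp_rot: [-179.7, -0.1, 90.1]
ft_force: [-0.3, 0.6, -0.2]
finger_gap: 85.4
grip_force: 0.0
time: 6.5
tool_pos: [622.4, -213.5, -8.5]
tcp_rot: [179.9, 0.0, 90.1]
ft_force: [0.7, -0.5, 5.7]
finger_gap: 56.2
grip_force: 43.2
```

View pics/g4.png

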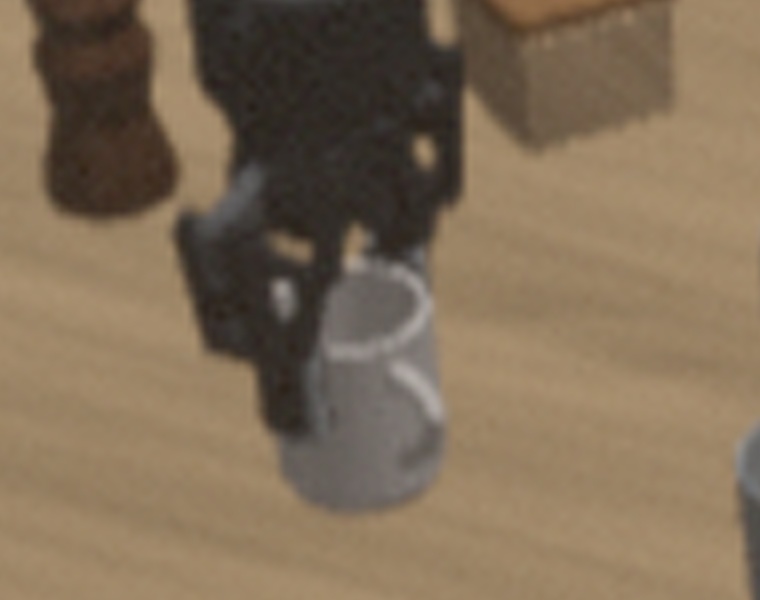

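The middle cup is gripped: gap 56, grip 43 N, upright. Lift and carry to the middle saucer.

```bash
python3 -m handwheel '[[0,0,-0.01,0],[0,0,-0.02,0],[0,0,-0.025,0],[0,0,-0.025,0],[0,0,-0.025,0],[0,0,-0.02,0],[0,0,-0.005,0],[0,0,0,0]]'
python3 -m handwheel '[[0.015,-0.007,0,0],[0.032,-0.014,0,0],[0.036,-0.016,0,0],[0.036,-0.016,0,0],[0.036,-0.016,0,0],[0.036,-0.016,0,0],[0.036,-0.016,0,0],[0.036,-0.016,0,0],[0.03,-0.013,0,0],[0.015,-0.007,0,0]]'
python3 -m handwheel '[[0.009,-0.004,0,0],[0,0,0,0],[0,0,0,0]]'
```

```text
time: 7.35
tool_pos: [621.9, -213.3, 121.2]
tcp_rot: [179.9, 0.0, 90.1]
ft_force: [-0.7, -1.0, -1.8]
finger_gap: 56.7
grip_force: 43.0
time: 8.35
tool_pos: [481.6, 96.9, 118.3]
tcp_rot: [-179.8, -0.0, 90.2]
ft_force: [0.7, 0.8, -2.4]
finger_gap: 56.6
grip_force: 43.2
time: 8.65
tool_pos: [480.2, 103.1, 119.8]
tcp_rot: [-179.9, 0.0, 90.1]
ft_force: [0.6, -0.5, -1.4]
finger_gap: 56.2
grip_force: 43.2
```

```bash
python3 -m handwheel '[[0,0,0.015,0],[0,0,0.025,0],[0,0,0.03,0],[0,0,0.02,0],[0,0,0.015,0],[0,0,0.006,0],[0,0,0.004,0],[0,0,0,0],[0,0,0,0]]'
python3 -m handwheel '[[0,0,0.002,0],[0,0,0.002,0],[0,0,0.002,0],[0,0,0,0],[0,0,0,0]]'
```

```text
time: 9.55
tool_pos: [481.1, 103.6, 6.2]
tcp_rot: [179.9, -0.0, 90.0]
ft_force: [0.2, -0.6, -1.5]
finger_gap: 56.9
grip_force: 43.1
time: 10.05
tool_pos: [480.2, 103.8, -0.5]
tcp_rot: [-180.0, 0.0, 90.1]
ft_force: [0.6, -0.2, -0.7]
finger_gap: 56.5
grip_force: 43.1
```

```bash
python3 -m handwheel '[[0,0,0.001,0],[0,0,0.001,0],[0,0,0,0],[0,0,0,0]]'; python3 -m handwheel '[[0,0,0.001,0],[0,0,0.001,0],[0,0,0,0],[0,0,0,0]]'; python3 -m handwheel '[[0,0,0.001,0],[0,0,0,0],[0,0,0,0]]'
```

```text
time: 10.45
tool_pos: [480.3, 103.7, -2.6]
tcp_rot: [-180.0, -0.0, 90.1]
ft_force: [-0.1, 0.2, -2.3]
finger_gap: 56.3
grip_force: 43.1
time: 10.85
tool_pos: [480.3, 103.7, -4.6]
tcp_rot: [-180.0, -0.0, 90.1]
ft_force: [0.2, 0.7, -1.1]
finger_gap: 56.0
grip_force: 43.2
time: 11.15
tool_pos: [480.4, 103.7, -4.6]
tcp_rot: [-180.0, 0.0, 90.1]
ft_force: [-5.3, -0.5, 9.1]
finger_gap: 56.5
grip_force: 43.9
```

Contact came at the predicted height with 9 N. Release and rise.

```bash
python3 -m handwheel '[[0,0,0,0],[0,0,0,0],[0,0,0,0],[0,0,0,0]]' 0.08 40; python3 -m handwheel '[[0,0,-0.01,0],[0,0,-0.02,0],[0,0,-0.03,0],[0,0,-0.03,0],[0,0,-0.03,0],[0,0,-0.02,0],[0,0,0,0],[0,0,0,0]]' 0.0854
```

```text
time: 11.55
tool_pos: [480.3, 103.7, -5.6]
tcp_rot: [-180.0, 0.0, 90.1]
ft_force: [-0.4, 0.1, 0.4]
finger_gap: 79.7
grip_force: 0.0
time: 12.35
tool_pos: [480.6, 103.7, 134.9]
tcp_rot: [179.9, -0.0, 90.1]
ft_force: [0.7, -0.0, -0.9]
finger_gap: 85.0
grip_force: 0.0
```

```bash
python3 -m handwheel '[[0.028,0.031,0,0],[0.028,0.031,0,0],[0.028,0.031,0,0],[0.028,0.032,0,0],[0,0,0,0],[0,0,0.03,0],[0,0,0.03,0],[0,0,0.02,0],[0,0,0,0],[0,0,0,0]]'; python3 -m handwheel '[[0,0,0.02,0],[0,0,0.015,0],[0,0,0.012,0],[0,0,0,0],[0,0,0,0]]'
python3 -m handwheel '[[0,0,0,0],[0,0,0,0],[0,0,0,0],[0,0,0,0],[0,0,0,0],[0,0,0,0],[0,0,0,0]]' 0.05 50
python3 - <<'E'
from h import *
s=r.snapshot("scene");t=r.snapshot("top")
f=lambda i:cv2.resize(i,(400,400),interpolation=2)
cv2.imwrite("pics/g5.png",np.hstack([f(s[220:320,320:420]),f(t[190:270,244:324])])[:,:,::-1])
E
```

```text
time: 13.35
tool_pos: [604.1, 215.4, 53.6]
tcp_rot: [-179.9, 0.0, 90.0]
ft_force: [0.2, -0.3, 0.9]
finger_gap: 85.5
grip_force: 0.0
time: 13.85
tool_pos: [605.1, 215.8, 7.6]
tcp_rot: [-180.0, 0.0, 90.1]
ft_force: [0.8, -1.2, 0.3]
finger_gap: 85.4
grip_force: 0.0
time: 14.55
tool_pos: [606.5, 216.2, 9.2]
tcp_rot: [179.9, -0.0, 90.1]
ft_force: [-0.5, -0.9, 6.2]
finger_gap: 67.9
grip_force: 56.3
```

View pics/g5.png

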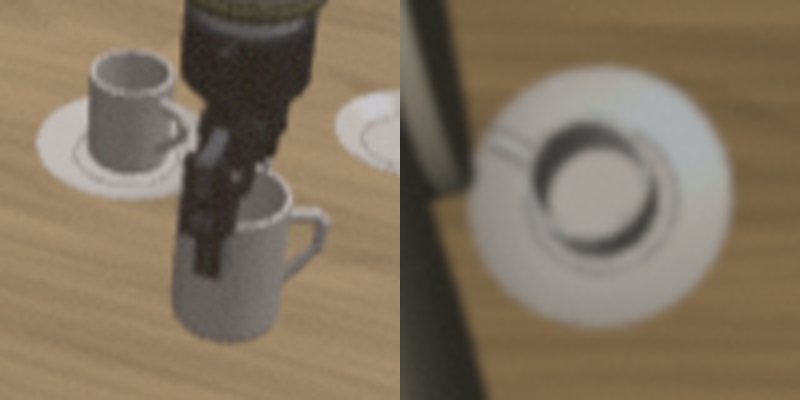

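The middle cup stands in the middle of its saucer, and the tall cup is gripped (gap 68, upright). Lift and carry it to the large saucer.

```bash
python3 -m handwheel '[[0,0,-0.01,0],[0,0,-0.02,0],[0,0,-0.02,0],[0,0,-0.01,0],[0,0,0,0]]'
python3 -m handwheel '[[0.01,-0.005,0,0],[0.022,-0.011,0,0],[0.026,-0.014,0,0],[0.028,-0.015,0,0],[0.028,-0.015,0,0],[0.026,-0.014,0,0],[0.022,-0.011,0,0],[0.0165,-0.007,0,0],[0,0,0,0],[0,0,0,0]]'
python3 -m handwheel '[[0,0,0.01,0],[0,0,0.015,0],[0,0,0.015,0],[0,0,0.006,0],[0,0,0.003,0],[0,0,0,0],[0,0,0,0]]'
```

```text
time: 15.15
tool_pos: [606.6, 216.3, 69.8]
tcp_rot: [179.8, -0.1, 90.1]
ft_force: [0.7, -0.3, -1.9]
finger_gap: 67.7
grip_force: 57.0
time: 16.15
tool_pos: [512.4, 394.2, 66.5]
tcp_rot: [-179.9, 0.1, 90.1]
ft_force: [-0.3, -1.4, -3.3]
finger_gap: 67.6
grip_force: 56.9
time: 16.85
tool_pos: [513.5, 394.5, 19.0]
tcp_rot: [180.0, -0.0, 90.1]
ft_force: [-0.6, 0.1, -1.7]
finger_gap: 67.7
grip_force: 57.0
```

Base ≈10 mm up; contact is expected near z 13.

```bash
python3 -m handwheel '[[0,0.001,0.002,0],[0,0,0.001,0],[0,0,0.001,0],[0,0,0,0],[0,0,0,0]]'; python3 -m handwheel '[[0,0,0.001,0],[0,0,0.001,0],[0,0,0,0],[0,0,0,0]]'; python3 -m handwheel '[[0,0,0.001,0],[0,0,0,0],[0,0,0,0]]'
```

```text
time: 17.35
tool_pos: [514.0, 394.3, 14.5]
tcp_rot: [180.0, -0.0, 90.1]
ft_force: [-0.1, 0.3, -2.0]
finger_gap: 67.3
grip_force: 57.0
time: 17.75
tool_pos: [514.2, 394.4, 13.2]
tcp_rot: [180.0, -0.0, 90.1]
ft_force: [-1.4, -2.0, 4.9]
finger_gap: 67.5
grip_force: 57.3
time: 18.05
tool_pos: [514.3, 394.5, 13.1]
tcp_rot: [180.0, -0.0, 90.1]
ft_force: [-4.1, -3.2, 11.8]
finger_gap: 67.7
grip_force: 57.7
```

```bash
python3 -m handwheel '[[0,0,0,0],[0,0,0,0],[0,0,0,0],[0,0,0,0],[0,0,0,0]]' 0.0854 40; python3 -m handwheel '[[0,0,-0.01,0],[0,0,-0.03,0],[0,0,-0.03,0],[0,0,-0.03,0],[0,0,-0.03,0],[0,0,-0.01,0]]'; python3 -m handwheel '[[-0.045,-0.003,0,0],[-0.045,-0.003,0,0],[-0.045,-0.003,0,0],[-0.045,-0.003,0,0],[-0.045,-0.003,0,0],[-0.045,-0.003,0,0],[-0.045,-0.003,0,0],[-0.045,-0.003,0,0],[-0.045,-0.003,0,0],[-0.045,-0.003,0,0]]'; python3 -m handwheel '[[-0.045,-0.002,0,0],[-0.002,0,0,0],[0,0,0,7.5],[0,0,0,7.5],[0,0,0,7.5],[0,0,0,7.5],[0,0,0,0],[0,0,0,0]]'
```

```text
time: 18.55
tool_pos: [514.0, 394.2, 11.3]
tcp_rot: [-180.0, 0.0, 90.1]
ft_force: [-0.1, -0.7, -0.0]
finger_gap: 85.9
grip_force: 0.0
time: 19.15
tool_pos: [516.1, 395.6, 156.9]
tcp_rot: [179.7, -0.2, 90.1]
ft_force: [1.1, 0.5, 0.5]
finger_gap: 85.2
grip_force: 0.0
time: 20.15
tool_pos: [483.8, -57.4, 151.2]
tcp_rot: [-180.0, -0.0, 90.1]
ft_force: [0.6, 0.4, 0.7]
finger_gap: 85.6
grip_force: 0.0
time: 20.95
tool_pos: [482.4, -102.2, 151.2]
tcp_rot: [-180.0, -0.0, 60.3]
ft_force: [0.0, -0.3, 0.3]
finger_gap: 85.5
grip_force: 0.0
```

```bash
python3 -m handwheel '[[0,0,0.03,0],[0,0,0.03,0],[0,0,0.03,0],[0,0,0.03,0],[0,0,0.02,0],[0,0,0.015,0],[0,0,0.013,0],[0,0,0.01,0],[0,0,0,0],[0,0,0,0]]'
python3 -m handwheel '[[0,0,0,0],[0,0,0,0],[0,0,0,0],[0,0,0,0],[0,0,0,0],[0,0,0,0],[0,0,0,0],[0,0,0,0]]' 0.03 40
python3 - <<'E'
from h import *
s=r.snapshot("scene");t=r.snapshot("top")
f=lambda i:cv2.resize(i,(400,400),interpolation=2)
cv2.imwrite("pics/g6.png",np.hstack([f(s[195:275,244:324]),f(t[165:265,112:212])])[:,:,::-1])
E
```

```text
time: 21.95
tool_pos: [482.8, -102.8, -26.1]
tcp_rot: [180.0, -0.0, 60.1]
ft_force: [0.0, -0.3, 0.2]
finger_gap: 85.6
grip_force: 0.0
time: 22.75
tool_pos: [483.3, -103.0, -25.6]
tcp_rot: [179.9, -0.0, 60.1]
ft_force: [-1.9, -0.1, 5.6]
finger_gap: 45.0
grip_force: 40.3
```

View pics/g6.png

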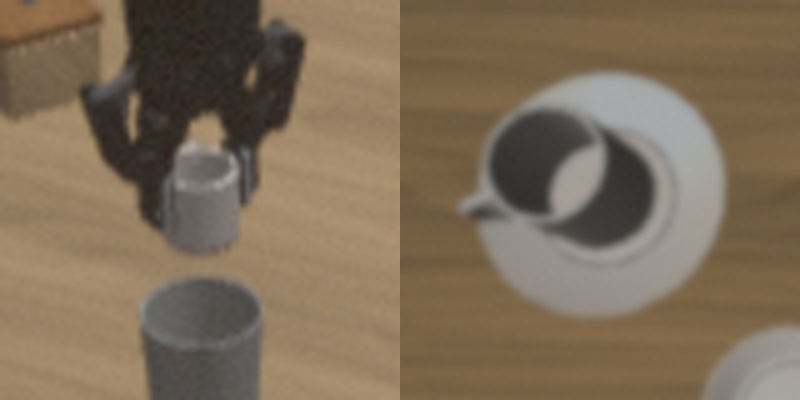

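The tall cup is centred in its saucer and the small cup is gripped (gap 45). Lift, turn back to yaw 90 and carry.

```bash
python3 -m handwheel '[[0,0,-0.01,0],[0,0,-0.02,0],[0,0,-0.03,0],[0,0,-0.03,0],[0,0,-0.02,0],[0,0,-0.01,-7.5],[0,0,0,-7.5],[0,0,0,-7.5],[0,0,0,-7.5],[0,0,0,0]]'
python3 -m handwheel '[[0.015,-0.004,0,0],[0.03,-0.008,0,0],[0.038,-0.01,0,0],[0.04,-0.01,0,0],[0.04,-0.01,0,0],[0.04,-0.01,0,0],[0.04,-0.01,0,0],[0.04,-0.01,0,0],[0.04,-0.01,0,0],[0.03,-0.008,0,0]]'
python3 -m handwheel '[[0.018,-0.005,0,0],[0.007,-0.002,0,0],[0,0,0,0],[0,0,0,0]]'
```

```text
time: 23.85
tool_pos: [482.5, -102.7, 94.0]
tcp_rot: [180.0, 0.0, 90.2]
ft_force: [0.1, -0.1, -1.5]
finger_gap: 45.0
grip_force: 41.1
time: 24.85
tool_pos: [390.5, 252.8, 93.8]
tcp_rot: [180.0, -0.0, 89.9]
ft_force: [0.6, -0.4, -1.1]
finger_gap: 44.8
grip_force: 41.1
time: 25.25
tool_pos: [385.1, 274.6, 93.5]
tcp_rot: [-180.0, 0.0, 90.0]
ft_force: [-0.3, -0.8, -0.9]
finger_gap: 44.8
grip_force: 41.1
```

```bash
python3 -m handwheel '[[0.001,0.001,0.015,0],[0,0,0.025,0],[0,0,0.025,0],[0,0,0.02,0],[0,0,0.012,0],[0,0,0.007,0],[0,0,0.003,0],[0,0,0,0],[0,0,0,0]]'
python3 -m handwheel '[[0,0,0.001,0],[0,0,0.001,0],[0,0,0.001,0],[0,0,0,0],[0,0,0,0]]'
```

```text
time: 26.15
tool_pos: [387.0, 276.5, -12.5]
tcp_rot: [179.9, -0.0, 90.1]
ft_force: [-0.5, -0.7, -1.2]
finger_gap: 44.8
grip_force: 41.1
time: 26.65
tool_pos: [386.1, 276.1, -16.5]
tcp_rot: [-180.0, 0.0, 90.1]
ft_force: [-0.7, -0.3, -1.0]
finger_gap: 45.2
grip_force: 41.1
```

```bash
python3 -m handwheel '[[0,0,0.001,0],[0,0,0.001,0],[0,0,0.001,0],[0,0,0,0],[0,0,0,0]]';python3 -m handwheel '[[0,0,0.001,0],[0,0,0.001,0],[0,0,0,0],[0,0,0,0]]';python3 -m handwheel '[[0,0,0.001,0],[0,0,0,0],[0,0,0,0]]'
```

```text
time: 27.15
tool_pos: [386.1, 276.1, -19.6]
tcp_rot: [-180.0, 0.0, 90.1]
ft_force: [0.8, -0.4, -1.5]
finger_gap: 45.3
grip_force: 41.1
time: 27.55
tool_pos: [386.2, 276.1, -21.5]
tcp_rot: [180.0, 0.0, 90.1]
ft_force: [0.3, -1.2, -1.0]
finger_gap: 44.8
grip_force: 41.1
time: 27.85
tool_pos: [386.3, 276.3, -21.6]
tcp_rot: [-180.0, -0.0, 90.1]
ft_force: [-3.3, -1.9, 9.1]
finger_gap: 45.4
grip_force: 41.8
```

```bash
python3 -m handwheel '[[0,0,0,0],[0,0,0,0],[0,0,0,0],[0,0,0,0]]' 0.065 40; python3 -m handwheel '[[0,0,-0.01,0],[0,0,-0.02,0],[0,0,-0.03,0],[0,0,-0.03,0],[0,0,-0.03,0],[0,0,-0.03,0],[0,0,-0.03,0],[0,0,0,0]]'; python3 -m handwheel '[[-0.04,0,0,0],[-0.04,0,0,0],[-0.04,0,0,0],[-0.04,0,0,0],[-0.04,0,0,0],[-0.04,0,0,0],[-0.04,0,0,0],[-0.04,0,0,0],[-0.04,0,0,0],[0,0,0,0]]'
python3 - <<'E'
from h import *
s=r.snapshot("scene");t=r.snapshot("top")
f=lambda i:cv2.resize(i,None,fx=3.5,fy=3.5,interpolation=2)
cv2.imwrite("pics/end.png",np.vstack([f(t[175:255+45,120:320])[:,:700],f(s[220:310,310:510])])[:600,:,::-1])
E
```

```text
time: 28.25
tool_pos: [386.1, 276.1, -22.6]
tcp_rot: [-180.0, 0.0, 90.1]
ft_force: [1.0, 0.2, 0.2]
finger_gap: 64.8
grip_force: 0.0
time: 29.05
tool_pos: [388.9, 277.7, 163.5]
tcp_rot: [179.6, -0.3, 90.1]
ft_force: [0.2, -0.0, -0.4]
finger_gap: 65.1
grip_force: 0.0
time: 30.05
tool_pos: [385.9, -87.9, 157.6]
tcp_rot: [-180.0, 0.1, 89.8]
ft_force: [-0.1, 1.1, 0.2]
finger_gap: 65.0
grip_force: 0.0
```

Run:
```python
import cv2;i=cv2.imread("pics/end.png");print(i.shape);cv2.imwrite("pics/end2.png",cv2.resize(i,(700,min(600,i.shape[0]))))
```

```text
(600, 700, 3)
```

View pics/end2.png

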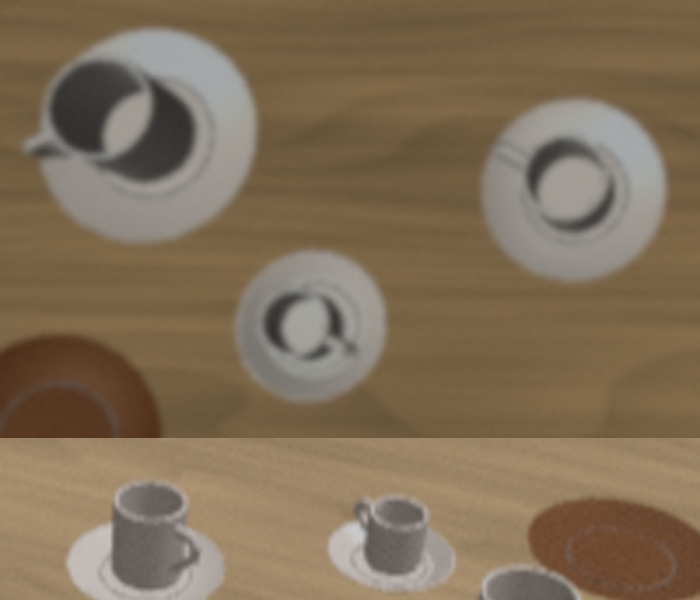

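The picture shows all three cups upright inside the ring of their own saucers, with the small cup's rim at crop (303,326) on its saucer at (311,326). A quick parallax check on the rims, then I hand in.

Run:
```python
from h import *
g=lambda u,v,z:ray("top",u/3.5+119.6,v/3.5+174.6,z)
print("small",g(303,326,52),g(311,326,13)); print("mid",g(570,184,72),g(574,190,13)); print("tall",g(101,108,96),g(149,135,13))
```

```text
small [383.3 270.8  52. ] [386.3 275.8  13. ]
mid [474.6 101.9  72. ] [480.8 104.6  13. ]
tall [513.2 393.9  96. ] [513.3 393.8  13. ]
```

Run:
```python
from h import *
t=r.snapshot("top");s=r.snapshot("scene")
S=dict(small=(386.4,275.7,23,48),mid=(481,104.6,28.5,68),tall=(514,394.4,34,92))
T=[]
a=np.linspace(0,6.283,60)
for k,(x,y,R,h) in S.items():
    for n,im in(("top",t),("scene",s)):
        V=cv2.resize(im,None,fx=6,fy=6,interpolation=2)
        for z,rr,c in((h+4,R,(255,0,0)),(4,R-3,(0,255,0))):
            P=np.array([proj(n,(x+rr*np.cos(q),y+rr*np.sin(q),z)) for q in a])*6+2.5
            cv2.polylines(V,[P.round().astype(int)],1,c,1)
        u,v=np.array(proj(n,(x,y,h/2)))*6
        T.append(V[int(v)-130:int(v)+130,int(u)-130:int(u)+130])
cv2.imwrite("pics/chk.png",np.vstack([np.hstack(T[0::2]),np.hstack(T[1::2])])[:,:,::-1])
```

```text
(no output)
```

View pics/chk.png

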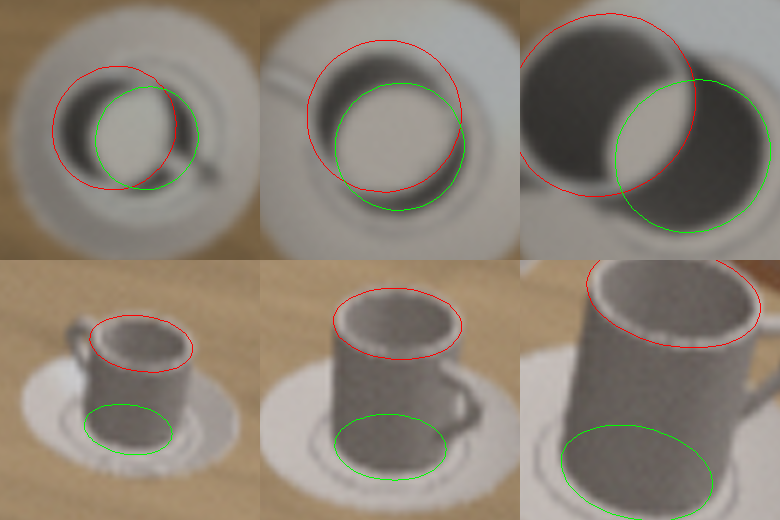

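The overlays of centred cups match the images within about 2 mm in both views, so I'm handing in.

```bash
python3 -c "
from bench import r
print(r.hand_in())"
```

```text
the job is handed in; nothing more can be done
None
```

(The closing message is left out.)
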